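# Set a low microphone stand to its twin's height and cam it shut

### The job

One of the two low microphone stands on the counter is still down with its cam lever open. Draw its tube up until it stands level with the tube of its twin, and, holding it at that height, push its lever round until it is fully shut against its stop. Finish while still holding the tube there, because it drops if you let go until I have nipped up the tension screw; leave the twin and everything else on the counter as it is.

Things in the scene. Friction and masses are not known exactly. Their poses are not given: they have to be found in the camera images.
- stand_rim (a point): On the upright axis of the stand to be set, level with the upper face of its aluminium cam ring (42 mm across, 12 mm high), 144 mm above the counter. Below the ring: black collar 38 mm across with a small side lug and tension screw, steel tube 25 mm across, black iron foot 132 mm across. The foot stays put, it does not slide or tip.
- tube_grip (a point): Point on the axis of the stand's inner tube: steel, 19 mm across, thin dark rings every 10 mm; shoulder 21 mm above this point, then a brass stud 10 mm high. Fully down, the point is 25 mm above the ring (46 mm of tube shows). It slides up to 60 mm, spins freely about its axis, weighs 0.3 to 0.6 kg and drops when let go, also with the lever shut.
- lever (a joint): Turn of the cam ring and its lever about the tube's axis: 0 is fully open, 1.0 rad is fully shut, against a firm stop, with the paddle standing over the collar's side lug (open, it is 57 degrees anticlockwise of the lug as seen from above). It shuts clockwise as seen from above, stays where it is left and takes 4 to 6 N at the middle of the paddle. It starts between 0 and 0.15.
- lever_pad (a point): Middle of the open lever's thumb paddle: an upright blade standing on the cam ring, 20 to 44 mm out from the tube's axis, in a plane through that axis, 8 mm thick, rising 50 mm above the ring. A hand that holds the tube and turns about it pushes its flat side with a finger. The point is 32 mm from the axis, 24 mm above the ring.
- tube: The same inner tube; the origin is on its axis, 46 mm below the shoulder, and z points up along the tube.
- twin_tube_grip (a point): The same point on the inner tube of the twin stand, 21 mm below its shoulder. The twin is the same stand with its lever already shut; its tube is drawn up by 12 to 25 mm and is firm. The two tubes are level when this point and the other are equally high.
- stick_a_c (a point): Bystander: drumstick, 406 mm long, 14 mm thick, lying; point at its middle.
- stick_b_c (a point): Bystander: second drumstick, the same; point at its middle.
- pad_c (a point): Bystander: round practice pad, 200 mm across, 24 mm high; point at its middle.
- cowbell_c (a point): Bystander: dark steel cowbell, 110 x 56 x 54 mm, with a small clamp on top (67 mm high in all); point at its middle.
- metronome_c (a point): Bystander: flat black electronic metronome, 58 x 95 x 20 mm; point at its middle.
- mic_clip_c (a point): Bystander: black microphone clip, 76 mm long, 24 mm high, lying on the counter; point at its middle.
- drum_key_c (a point): Bystander: T-shaped steel drum key, 42 mm across, 9 mm high; point at its middle.
- tape_c (a point): Bystander: roll of grey tape, 92 mm across, 24 mm high; point at its middle.
Not all that is in view belongs to the job. What is shaped like the part that bears stand_rim but blue or brown is not meant. Leave any orange or white look-alike of the part that bears twin_tube_grip alone.

How it is judged (in metres and radians):
On the way, in this order (a step that is already met when the one before it is completed fails the run):
1. the tube is held level with the twin's while the lever is still open (z of tube_grip in the frame of twin_tube_grip between -0.005 and 0.005 m and value of joint lever below 0.5 rad and contact force between the fingers and tube above 2 N), for 0.2 s.
2. the lever is shut with the tube held level (z of tube_grip in the frame of twin_tube_grip between -0.005 and 0.005 m and value of joint lever above 0.93 rad and contact force between the fingers and tube above 2 N), for 0.3 s.
At the end, for the whole second after the job is handed in: The stand's tube is level with the twin's to within 5 mm, its lever is shut (at least 0.93 of 1.0 rad), the fingers press on the tube with more than 2 N and are all that keeps it up, and it is at rest (all of step 2 and linear speed of tube below 0.01 m/s); the arm keeps its last pose, push and grip.
It fails at once if the lever is more than half shut while the tube is over 8 mm off its height (value of joint lever above 0.5 rad and not (z of tube_grip in the frame of twin_tube_grip between -0.008 and 0.008 m)).
It fails at once if the twin's tube is moved (distance of twin_tube_grip from where it was at the start of the episode above 0.003 m).
It fails at once if something else on the counter is moved by more than 20 mm (distance of any of stick_a_c, stick_b_c, pad_c, cowbell_c, metronome_c, mic_clip_c, drum_key_c, tape_c from where it was at the start of the episode above 0.02 m).
It also fails if it takes over 45 s, if anything falls off the work surface, if the arm or the gripper's body presses on something with over 40 N, if the wrist force passes 120 N, or if a joint passes its speed limit or range.

### The arm

A 6-joint arm with a two-finger parallel gripper is mounted at the origin on the work surface. World frame = base frame: x ahead of the robot, y to its left, z up, the work surface at z = 0. Lengths are in m, angles in degrees, forces in N, time in s.
With the tool pointing down it reaches from about 0.4 to 0.825 m from the base axis. Payload 7 kg.
Tool frame: the origin (TCP) lies at the very end of the fingers, on their centre line; the grasp point (between the pads) lies 19 mm behind it (r.hold_point_z is the distance from the TCP to the grasp point, in m); z points along the fingers, y is the direction in which the jaws open and shut (so a half turn about z gives the same grasp; the last joint's range is limited). The gripper opens to 88 mm and grips with 3 to 60 N. Pads are 19 mm wide; open, the fingers measure 130 mm over their backs; the gripper's body (78 mm by 193 mm) begins 47 mm behind the grasp point.
Start: joints at [16.507, 20.546, 0.682, 0, -70.136, -16.507], TCP at [0.675, -0, 0.227] pointing down, gripper open.
Joint ranges: [-176.03, 176.03], [-82.01, 121.73], [-58.28, 71.71], [-173.87, 95.51], [-174.79, -0.11], [-173.66, 173.66]. Speed limits (degrees/s): [136.94, 136.94, 172.46, 180, 180, 180].

### API

Orientations are given as [roll, pitch, yaw] about the fixed x, y, z axes, in that order (R = Rz(yaw) Ry(pitch) Rx(roll)).
In Python, from plant import r gives the robot as it stands. The module is installed in compiled form; this text tells all that it offers.
- The arm moves only by the shell command python3 -m inch 'ROWS' [FORCE]. ROWS is text: rows parted by semicolons, each of 7 numbers parted by spaces: the shift along the tool's x, y, z in m, then the turn, a rotation vector about the tool's x, y, z in rad, then the opening, from 0 (shut) to 1 (fully open). In form: tx ty tz ax ay az jaw; .... A call has 1 to 20 rows; each row shifts and turns the commanded pose from where the row before left it, along the tool's axes as they then stand; what a row does not reach is not made up. A row lasts 1/12 s, in which the tool goes at most 41.7 mm and 7.16 degrees, less where a joint would pass 70% of its speed; a pose out of reach is approached as far as the arm can. A call with a gripper value outside its range is refused whole. The fingers move at their own pace and stop on an object; FORCE is the grip in N (left out, the last holds). Time passes only in rows, so rows that do not move let the fingers close. It gives the time, the measured TCP pose, the force and the opening at its end, in the units of the state.
- r.get_state(): the state, without advancing time (a new reading comes with each control period).
- r.capture(name): name is "scene" or "side" or "wrist"; returns the picture (420x560x3 uint8, red, green, blue); there is no depth.
- r.camera_params(name): a dict with "vfov" (degrees; the focal length in pixels is half the picture's height over the tangent of half this angle, whatever the lens; pixels are square), "cx", "cy" (the principal point, pixels), "distortion" ([k1, k2, p1, p2, k3] as OpenCV has them; the pictures are not rectified), "R" (3x3) and "t" (3): a world point X has camera coordinates R X + t. Camera axes: x right, y down, z forward; pixel columns grow to the right and rows downward; lengths in m; the calibration is good to about 2 mm. A picture is of the moment at which its call begins: read the wrist's pose just before it. camera_params takes no time and is no camera call; for the wrist camera it gives the pose at the moment of the call.
- r.close_job(): hands the job in, once; it reports no verdict.
Trained networks look in the newest picture that a camera, given by its name, has taken for a name from the list of things; names that differ only in an ending like _2 or _b are one class to them, and where a whole thing is asked for, a point or a joint stands for the part that bears it (a point fixed in the world has none). Each returns a list of dicts, best first, with "p" (0 to 1); they miss things now and then, are a little off and sometimes report something else, mostly with a low value. They report only what shows in the picture. A call takes as long as a camera call. They do not tell look-alikes from the thing itself.
- r.recognise(target, camera): "xy" ([column, row] in pixels, amid what is visible of it).
The state is a dict: "time_s": time; "joints": joint angles; "qd": joint speeds; "joint_torque": joint torques, N m; "tcp_pos": TCP position; "eef_rot": TCP orientation; "contact_force": force on the tool from outside, world axes, zero at the start; "moment": the same for the moment, N m; "gripper_width": finger opening in m.
Only numpy, scipy, OpenCV 4.12 (cv2) and the standard library are available. Lean on these libraries where they do the work, as an engineer would, in place of code of your own. Each camera call takes 0.05 s, during which the arm holds its last target.

## Working session

There is one attempt and no reset: what is moved stays moved. The work goes in short steps, Python scripts to look and compute and a shell command to move; the robot and the scene stay as the last step left them, time stands still between calls to the robot, and variables do not carry over. Pictures are saved under pics/ and viewed, and the job is handed in when it is done.

```bash
mkdir -p pics; ls; python3 - <<'E'
from plant import r
import cv2
s=r.get_state();print(s)
print(r.hold_point_z)
for n in ["scene","side","wrist"]:
    p=r.camera_params(n)
    im=r.capture(n); cv2.imwrite(f"pics/{n}0.png",im[:,:,::-1])
    print(n,p)
    for t in ["stand_rim","tube_grip","lever_pad","lever","twin_tube_grip","tube"]:
        print(n,t,r.recognise(t,n))
print(r.get_state()["time_s"])
E
```

```text
pics
{'time_s': 0.0, 'joints': array([ 1.65058981e+01,  2.05933683e+01,  6.33875029e-01, -2.00821157e-02,
       -7.01367790e+01, -1.65054755e+01]), 'qd': array([ 0.10772858,  0.0189696 , -0.07976833, -0.07269868,  0.0466143 ,
       -0.03546107]), 'joint_torque': array([-8.00930356e-04, -5.82726967e+01,  2.93058443e+01,  6.99745238e+00,
        6.93249181e-03, -2.06530804e-04]), 'tcp_pos': array([ 6.74505647e-01, -4.05092099e-05,  2.25601768e-01]), 'eef_rot': array([ 1.79902331e+02, -9.25389632e-03, -9.00064088e+01]), 'contact_force': array([0.0073498 , 0.18168089, 0.69961469]), 'moment': array([ 0.01192333, -0.05009798, -0.02863778]), 'gripper_width': 0.08778730497652147}
0.0188
scene {'vfov': 55.899027833672584, 'cx': 281.7615549808499, 'cy': 208.32592797809696, 'distortion': array([0.00346157, 0.        , 0.        , 0.        , 0.        ]), 'R': array([[-0.82356546,  0.56681059, -0.0215798 ],
       [ 0.35741191,  0.48901935, -0.79568638],
       [-0.44045052, -0.66301269, -0.6053243 ]]), 't': array([ 0.38598688, -0.07685499,  1.42558444])}
scene stand_rim [{'xy': [264.5, 173.0
[... 1839 characters left out ...]
81708807621, 'cx': 274.9814639937347, 'cy': 203.30657865999743, 'distortion': array([-0.00261742,  0.        ,  0.        ,  0.        ,  0.        ]), 'R': array([[-9.99999481e-01, -5.49112216e-04, -8.57783310e-04],
       [-7.79140394e-04,  9.54857403e-01,  2.97063515e-01],
       [ 6.55939539e-04,  2.97064030e-01, -9.54857336e-01]]), 't': array([ 0.67582473, -0.03719525,  0.39162201])}
wrist stand_rim [{'xy': [411.8, 63.4], 'p': 0.87}, {'xy': [548.6, 40.0], 'p': 0.74}]
wrist tube_grip [{'xy': [501.9, 50.7], 'p': 0.65}]
wrist lever_pad [{'xy': [458.0, 66.7], 'p': 0.79}]
wrist lever [{'xy': [458.0, 67.9], 'p': 0.97}]
wrist twin_tube_grip []
wrist tube [{'xy': [503.7, 48.0], 'p': 0.78}]
1.05
```

View pics/scene0.png

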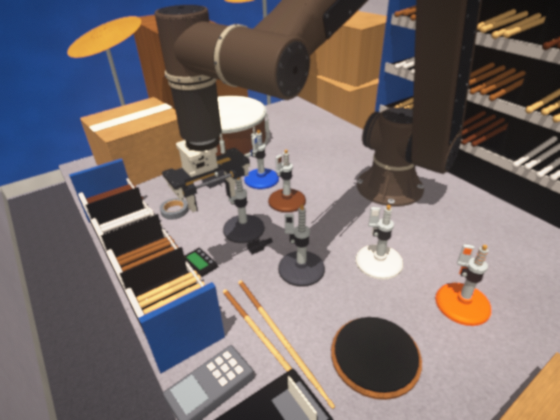

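View pics/side0.png

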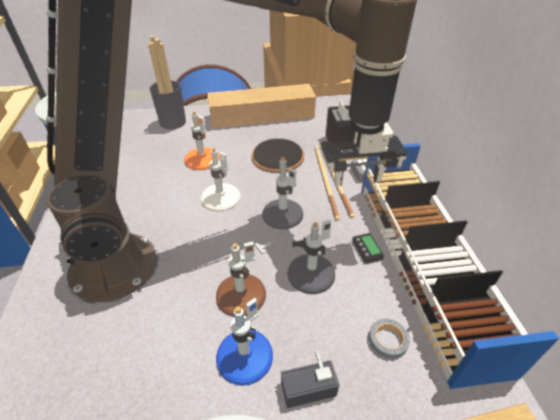

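View pics/wrist0.png

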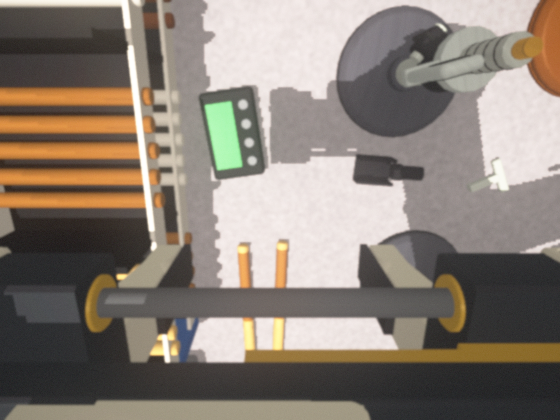

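Stands: two black ones at scene (243,228) and (301,266), plus blue (261,177), brown (287,199), white (380,260) and orange (464,302) look-alikes. I'll enlarge the two black ones to tell the lowered one from the twin.

```bash
python3 - <<'E'
import cv2,numpy as np
a=cv2.imread("pics/scene0.png")[130:290,200:340]
b=cv2.imread("pics/side0.png")[145:295,255:345]
c=cv2.imread("pics/wrist0.png")[0:150,320:560]
f=lambda i,h:cv2.resize(i,None,fx=h/i.shape[0],fy=h/i.shape[0],interpolation=cv2.INTER_CUBIC)
cv2.imwrite("pics/crop1.png",np.hstack([f(a,480),f(b,480)]))
cv2.imwrite("pics/crop2.png",f(c,450))
E
```

```text
(no output)
```

View pics/crop1.png

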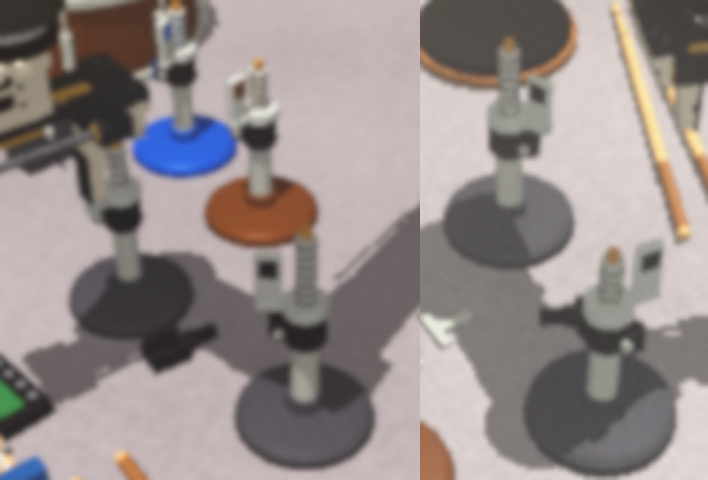

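View pics/crop2.png

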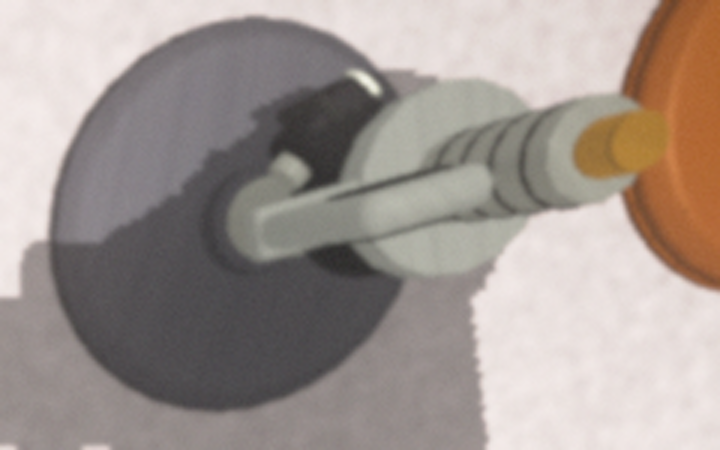

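The lowered stand with its lever open is the one at scene (243,228), side (311,273). The paddle is swung off its lug and only a short length of tube shows. The twin is at scene (301,266), side (284,213). Next I'll triangulate.

```bash
cat > h.py <<'E'
import numpy as np, cv2
from scipy.optimize import least_squares
def K(p):
    f=210/np.tan(np.radians(p["vfov"]/2)); return np.array([[f,0,p["cx"]],[0,f,p["cy"]],[0,0,1]])
def proj(X,p):
    rv=cv2.Rodrigues(np.array(p["R"]))[0]
    return cv2.projectPoints(np.atleast_2d(np.array(X,float)),rv,np.array(p["t"],float),K(p),np.array(p["distortion"]))[0].reshape(-1,2)
def onplane(uv,z,p):
    n=cv2.undistortPoints(np.array([[uv]],float),K(p),np.array(p["distortion"]))[0,0]
    R=np.array(p["R"]);c=-R.T@p["t"];d=R.T@np.array([n[0],n[1],1]);return c+d*(z-c[2])/d[2]
def tri(obs):
    s=least_squares(lambda X:np.concatenate([proj(X,p)[0]-uv for uv,p in obs]),[.6,0,.2]);return s.x,s.fun
E
python3 - <<'E'
from plant import r
from h import *
S,D,W=[r.camera_params(n) for n in("scene","side","wrist")]
print("twin studtop",tri([((302,206.7),S),((282.8,157.5),D)]))
print("targ studtop z.2",onplane((315.3,223.8),.2,D),onplane((529,46),.2,W))
for n,uv,p in[("T",(243.3,228),S),("T",(311,273),D),("W",(301,266),S),("W",(283.5,213),D)]: print(n,onplane(uv,.01,p))
for n,uv,p in[("brown",(287,200),S),("blue",(261,178),S),("white",(380,262),S)]: print(n,onplane(uv,.01,p))
E
```

```text
twin studtop (array([0.50033496, 0.1410449 , 0.2194061 ]), array([-0.36973918,  0.15654381, -0.42185656, -0.18052781]))
targ studtop z.2 [ 0.54367678 -0.11174781  0.2       ] [ 0.54569782 -0.10715172  0.2       ]
T [ 0.54671965 -0.0996265   0.01      ]
T [ 0.54304635 -0.1137802   0.01      ]
W [0.49870379 0.13899371 0.01      ]
W [0.50315519 0.13095824 0.01      ]
brown [ 0.34977442 -0.14065685  0.01      ]
blue [ 0.34781033 -0.31154262  0.01      ]
white [0.30920797 0.25614596 0.01      ]
```

```bash
python3 - <<'E'
from plant import r
from h import *
S,D,W=[r.camera_params(n) for n in("scene","side","wrist")]
for uv,z in[((445,71.7),.194),((483,62),.194),((408,78),.144)]:
    X=onplane(uv,z,W);d=X[:2]-[.545,-.109];print(X,np.hypot(*d),np.degrees(np.arctan2(d[1],d[0])))
# lug tip
X=onplane((320+365/3,80/3),.126,W);d=X[:2]-[.545,-.109];print("lug",X,np.hypot(*d),np.degrees(np.arctan2(d[1],d[0])))
import cv2
for t in ["cowbell_c","pad_c","mic_clip_c","drum_key_c"]:
    for n in("scene","side"): print(t,n,[(q['xy'],q['p'],onplane(q['xy'],.012,S if n=="scene" else D)[:2].round(3)) for q in r.recognise(t,n)[:2]])
E
```

```text
[ 0.58401057 -0.09527195  0.194     ] 0.041355580125312014 19.38727205352811
[ 0.56439013 -0.10014619  0.194     ] 0.021315889467714202 24.542126389906763
[ 0.58481899 -0.09508945  0.144     ] 0.04217885294087775 19.25658717837479
lug [ 0.55835914 -0.13012359  0.126     ] 0.024993455204135637 -57.6896070985496
cowbell_c scene []
cowbell_c side [([310.2, 383.9], 0.64, array([ 0.482, -0.407]))]
pad_c scene [([377.1, 356.9], 0.7, array([0.53 , 0.463]))]
pad_c side [([275.4, 156.3], 0.86, array([0.518, 0.435]))]
mic_clip_c scene [([258.7, 243.6], 0.7, array([ 0.547, -0.008]))]
mic_clip_c side []
drum_key_c scene [([376.3, 353.3], 0.33, array([0.525, 0.455]))]
drum_key_c side []
```

```bash
python3 -m inch '0.013 0.0215 -0.005 0 0 0 1;0.013 0.0215 -0.005 0 0 0 1;0.013 0.0215 -0.005 0 0 0 1;0.013 0.0215 -0.005 0 0 0 1;0.013 0.0215 -0.005 0 0 0 1;0.013 0.0215 -0.005 0 0 0 1;0 0 0 0 0 0 1;0 0 0 0 0 0 1' 40
python3 - <<'E'
from plant import r
import cv2
r.get_state()
im=r.capture("wrist"); cv2.imwrite("pics/wrist1.png",im[:,:,::-1])
im=r.capture("scene"); cv2.imwrite("pics/scene1.png",im[:,:,::-1])
print(r.get_state())
E
```

```text
time_s: 2.12
tcp_pos: [0.5455, -0.0786, 0.2578]
eef_rot: [-179.9, 0.0, -90.0]
contact_force: [1.0, 0.2, 0.6]
gripper_width: 0.0876
{'time_s': 2.2167, 'joints': array([ 1.22210667e+01,  7.84034140e+00, -1.23487266e+01, -3.18514559e-03,
       -6.97739697e+01, -1.22258807e+01]), 'qd': array([ 0.26294174,  1.09941758,  0.30132713, -0.03940571,  0.00468983,
        0.0729876 ]), 'joint_torque': array([-3.09553575e-01, -4.17403579e+01,  2.91692823e+01,  7.01099440e+00,
       -1.64718297e-02,  5.27358614e-03]), 'tcp_pos': array([ 0.54629332, -0.07790409,  0.25672811]), 'eef_rot': array([-1.79964509e+02,  1.07489928e-02, -9.00059109e+01]), 'contact_force': array([-0.74501982, -0.58207851,  0.32830137]), 'moment': array([ 0.04232617, -0.04697307, -0.03266045]), 'gripper_width': 0.08746952230942046}
```

View pics/wrist1.png

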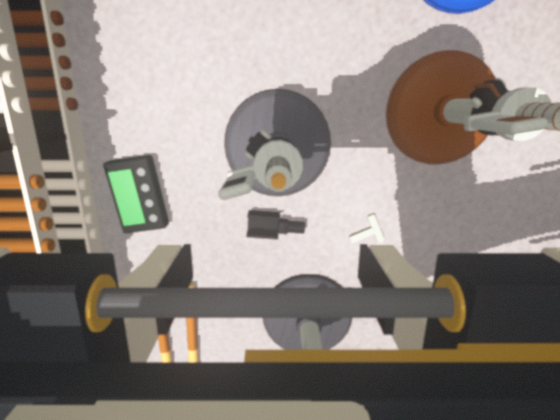

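The view is nearly straight down on the target: stud at (278,181), paddle pointing left and slightly down at about (236,183), lug up-left at (255,142). I'll enlarge it to measure.

```bash
python3 - <<'E'
import cv2
c=cv2.imread("pics/wrist1.png")[80:210,200:340]
cv2.imwrite("pics/crop3.png",cv2.resize(c,None,fx=4.5,fy=4.5,interpolation=cv2.INTER_CUBIC))
E
```

```text
(no output)
```

View pics/crop3.png

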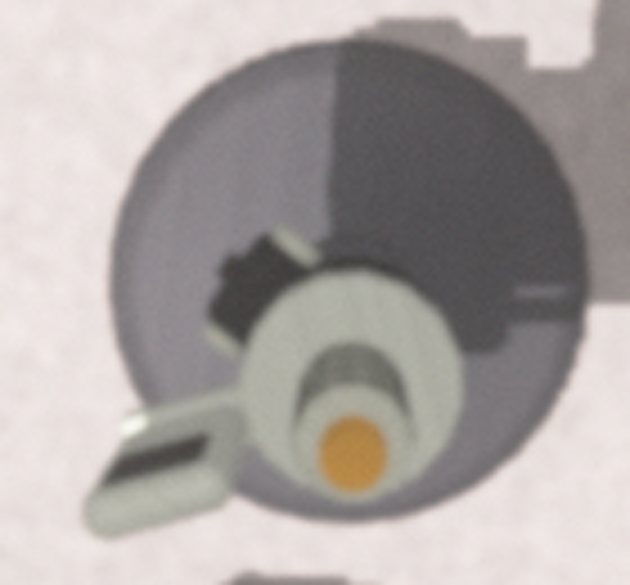

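```bash
python3 - <<'E'
from plant import r
from h import *
W=r.camera_params("wrist")
f=lambda u,v:(200+u/4.5,80+v/4.5)
for n,uv,z in[("ring",(353,378),.144),("stud",(353,455),.200),("foot",(349,280),.012)]: print(n,onplane(f(*uv),z,W))
c=onplane(f(353,378),.144,W)[:2]
c=(c+onplane(f(353,455),.2,W)[:2])/2; print(c)
for n,uv,z in[("padtop out",(100,522),.194),("padtop in",(222,488),.194),("bot out",(128,425),.144),("bot in",(240,395),.144),("lug",(240,270),.12)]:
    X=onplane(f(*uv),z,W);d=X[:2]-c;print(n,np.hypot(*d),np.degrees(np.arctan2(d[1],d[0])))
E
```

```text
ring [ 0.54427593 -0.10790432  0.144     ]
stud [ 0.54474672 -0.10675541  0.2       ]
foot [ 0.54423703 -0.10994893  0.012     ]
[ 0.54451133 -0.10732986]
padtop out 0.041299666642316574 17.88144124150403
padtop in 0.021542728870846975 19.607575842895145
bot out 0.042389548362562986 11.267115927157718
bot in 0.020800436253005126 7.218504213142789
lug 0.02794843426893751 -38.774553686831624
```

```bash
python3 - <<'E'
import cv2,numpy as np
from plant import r
im=r.capture("side")[:,:,::-1]; cv2.imwrite("pics/side1.png",im)
a=cv2.imread("pics/scene1.png")
f=lambda i:cv2.resize(i,(360,560),interpolation=cv2.INTER_CUBIC)
cv2.imwrite("pics/crop4.png",np.hstack([f(a[195:279,270:324]),f(im[150:234,255:309])]))
cv2.imwrite("pics/crop5.png",np.hstack([f(a[140:224,215:269]),f(im[215:299,285:339])]))
E
```

```text
(no output)
```

View pics/crop4.png

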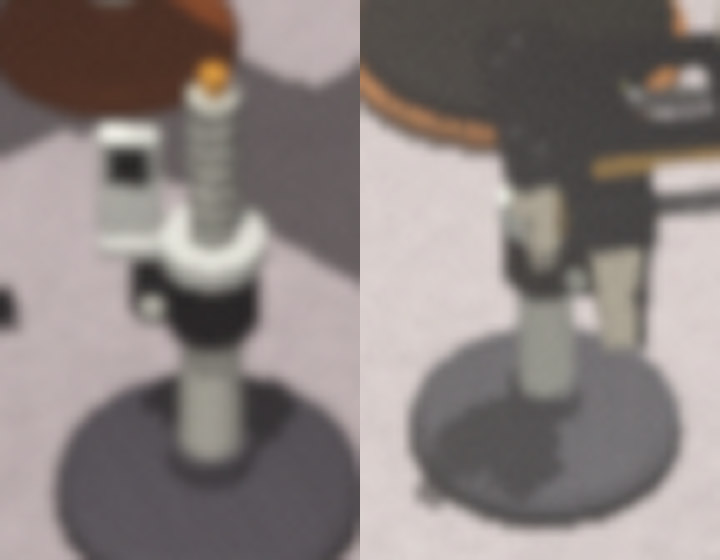

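View pics/crop5.png

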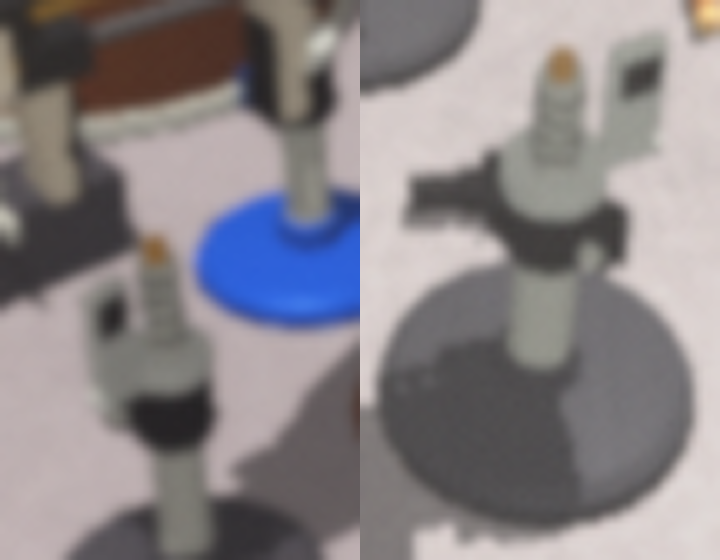

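```bash
python3 - <<'E'
from plant import r
from h import *
S,D=[r.camera_params(n) for n in("scene","side")]
fs=lambda x0,y0,u,v:np.array((x0+u/6.667,y0+v/6.667))
tw_s=fs(270,195,213,68); ta_s=fs(215,140,155,243)
g=lambda u,v:np.array((255+(u-420)/3.2,145+v/3.2))
tw_d=g(509,42); ta_d=fs(285,215,562-360,56)
print(ta_d,g(613,252))
print("targ",tri([(ta_s,S),(ta_d,D)]));print("twin",tri([(tw_s,S),(tw_d,D)]))
# corrected by residual of target at known point
for c in([.5445,-.1075,.2],[.5445,-.1095,.2]):
    es=ta_s-proj(c,S)[0];ed=ta_d-proj(c,D)[0];print(es,ed)
    print(tri([(tw_s-es,S),(tw_d-ed,D)]))
# ring centre of twin, scene
print(proj([.5,.14,.144],S), fs(270,195,213,228), proj([.5,.14,.2194],S),tw_s)
X=[.5,.14]
print(proj([.5,.14,.144],D))
for z in(.144,.154,.2,.21,.22):print(z,(proj([.5,.14,z],S)[0]-[270,195])*6.667)
E
```

```text
[315.29848508 223.39958002] [315.3125 223.75  ]
targ (array([ 0.54379871, -0.10676041,  0.19674044]), array([-0.53948045,  0.1336964 , -0.45339544, -0.11692262]))
twin (array([0.49874814, 0.13731159, 0.2206429 ]), array([-0.70441155,  0.29865563, -0.79904263, -0.34239789]))
[0.980885   0.85884515] [0.0246635  0.87654683]
(array([0.49979342, 0.13625368, 0.22364276]), array([-0.30838118,  0.13060218, -0.34950068, -0.14960418]))
[1.32359966 1.16110628] [-0.14526586  0.29248227]
(array([0.49968065, 0.13428509, 0.22321686]), array([-0.40559386,  0.17135337, -0.4584503 , -0.19578676]))
[[301.23569186 229.83999464]] [301.94840258 229.19829009] [[301.48537441 206.60497797]] [301.94840258 205.19949003]
[[282.23430171 178.40403436]]
0.144 [208.24835763 232.27824429]
0.154 [208.46038619 212.53101871]
0.2 [209.46974464 118.58964337]
0.21 [209.69687528  97.46528502]
0.22 [209.92687287  76.07980708]
```

Height estimates for the twin's stud top spread from 0.219 to 0.2236. I'll view the twin with the wrist camera at the same relative pose the target had in wrist0, so the camera errors cancel.

```bash
python3 -m inch '-0.027 -0.007 0.0013 0 0 0 1;-0.027 -0.007 0.0013 0 0 0 1;-0.027 -0.007 0.0013 0 0 0 1;-0.027 -0.007 0.0013 0 0 0 1;-0.027 -0.007 0.0013 0 0 0 1;-0.027 -0.007 0.0013 0 0 0 1;-0.027 -0.007 0.0013 0 0 0 1;-0.027 -0.007 0.0013 0 0 0 1;-0.027 -0.007 0.005 0 0 0 1;-0.027 -0.007 0.005 0 0 0 1;-0.027 -0.007 0.005 0 0 0 1;-0.027 -0.007 0.005 0 0 0 1;0 0 0 0 0 0 1;0 0 0 0 0 0 1;0 0 0 0 0 0 1' 40
python3 - <<'E'
from plant import r
import cv2,pickle
s=r.get_state();p=r.camera_params("wrist")
im=r.capture("wrist"); cv2.imwrite("pics/wrist2.png",im[:,:,::-1])
pickle.dump(p,open("w2.pkl","wb"));print(s["time_s"],s["tcp_pos"],s["eef_rot"])
c=im[0:130,370:560,::-1]
cv2.imwrite("pics/crop6.png",cv2.resize(c,None,fx=4,fy=4,interpolation=cv2.INTER_CUBIC))
c=cv2.imread("pics/wrist0.png")[0:130,370:560]
cv2.imwrite("pics/crop7.png",cv2.resize(c,None,fx=4,fy=4,interpolation=cv2.INTER_CUBIC))
E
```

```text
time_s: 3.52
tcp_pos: [0.6299, 0.2464, 0.2251]
eef_rot: [179.9, -0.1, -90.0]
contact_force: [0.4, 0.2, -0.1]
gripper_width: 0.0877
3.5167 [0.62992823 0.24638832 0.22507965] [ 1.79923692e+02 -6.41169670e-02 -8.99519391e+01]
```

View pics/crop6.png

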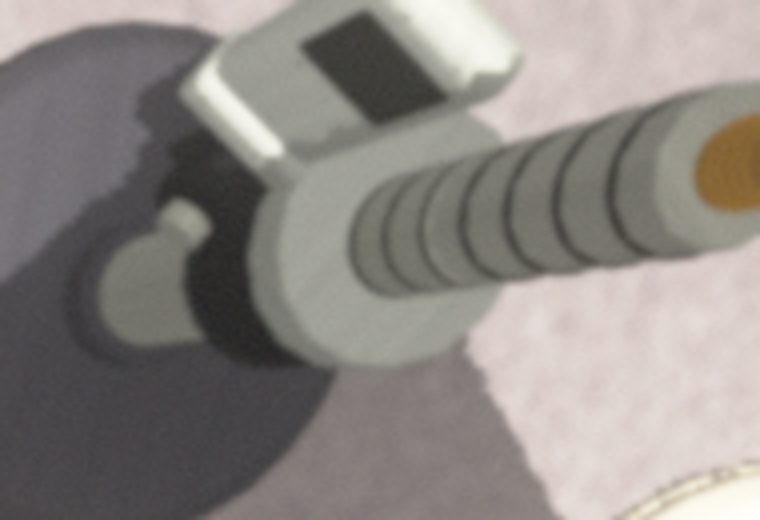

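View pics/crop7.png

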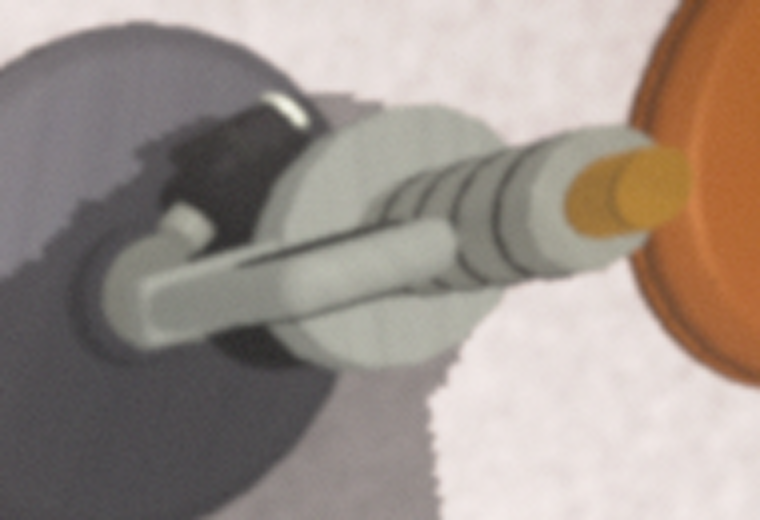

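```bash
python3 - <<'E'
from plant import r
from h import *
import pickle
W2=pickle.load(open("w2.pkl","rb"))
W0={'vfov': 64.75181708807621, 'cx': 274.9814639937347, 'cy': 203.30657865999743, 'distortion': np.array([-0.00261742,0,0,0,0.]), 'R': np.array([[-9.99999481e-01, -5.49112216e-04, -8.57783310e-04],[-7.79140394e-04,9.54857403e-01,2.97063515e-01],[ 6.55939539e-04,2.97064030e-01,-9.54857336e-01]]), 't': np.array([ 0.67582473,-0.03719525,0.39162201])}
th=np.linspace(0,2*np.pi,200)
def circ(x,y,z,rad,p):
    q=(proj(np.c_[x+rad*np.cos(th),y+rad*np.sin(th),z+0*th],p)-[370,0])*4
    return np.r_[q[:,0].min(),q[:,0].max(),q[:,1].min(),q[:,1].max()].round(0)
for y in(-.1075,-.1095): print("T ring",circ(.5445,y,.144,.021,W0),"shoulder",circ(.5445,y,.19,.0095,W0),"studtop",circ(.5445,y,.2,.005,W0),circ(.5445,y,.18,.0095,W0))
for x,y in((.4995,.1385),(.4985,.137)):
  print("W ring",circ(x,y,.144,.021,W2),"base",circ(x,y,.144,.0095,W2))
  for z in(.206,.208,.210,.212,.214,.2,.198,.202): print(z,circ(x,y,z,.0095,W2),circ(x,y,z,.005,W2))
E
```

```text
T ring [274. 527.  95. 365.] shoulder [520. 663. 115. 268.] studtop [606. 686. 138. 223.] [474. 610. 129. 275.]
T ring [276. 530.  81. 353.] shoulder [523. 667.  98. 253.] studtop [609. 690. 120. 207.] [477. 614. 114. 260.]
W ring [277. 532.  92. 364.] base [347. 462. 169. 292.]
0.206 [611. 769.  83. 253.] [648. 732. 124. 214.]
0.208 [623. 783.  79. 251.] [660. 745. 121. 211.]
0.21 [635. 797.  75. 249.] [673. 758. 117. 209.]
0.212 [647. 812.  71. 248.] [686. 772. 114. 207.]
0.214 [660. 826.  67. 246.] [699. 787. 110. 205.]
0.2 [577. 730.  94. 258.] [613. 694. 134. 220.]
0.198 [566. 718.  97. 260.] [602. 682. 137. 222.]
0.202 [588. 743.  90. 256.] [625. 706. 131. 218.]
W ring [285. 540.  81. 355.] base [354. 469. 159. 283.]
0.206 [622. 781.  69. 240.] [659. 743. 111. 201.]
0.208 [634. 795.  65. 238.] [672. 756. 107. 198.]
0.21 [646. 809.  61. 236.] [684. 770. 103. 196.]
0.212 [658. 823.  57. 234.] [697. 784. 100. 193.]
0.214 [671. 838.  52. 232.] [710. 799.  96. 191.]
0.2 [588. 741.  81. 245.] [624. 704. 121. 207.]
0.198 [577. 728.  84. 247.] [612. 692. 124. 210.]
0.202 [599. 754.  77. 244.] [635. 717. 117. 205.]
```

```bash
python3 -m inch '0.0272 0.0066 -0.008 0 0 0 1;0.0272 0.0066 -0.008 0 0 0 1;0.0272 0.0066 -0.008 0 0 0 1;0.0272 0.0066 -0.008 0 0 0 1;0.0272 0.0066 0 0 0 0 1;0.0272 0.0066 0 0 0 0 1;0.0272 0.0066 0 0 0 0 1;0.0272 0.0066 0 0 0 0 1;0.0272 0.0066 0 0 0 0 1;0.0272 0.0066 0 0 0 0 1;0.0272 0.0066 0 0 0 0 1;0.0272 0.0066 0 0 0 0 1;0.0272 0.0066 0 0 0 0 1;0 0 0 0 0 0 1;0 0 0 0 0 0 1' 40
python3 -m inch '0 0 0 0 0 -0.11 1;0 0 0 0 0 -0.11 1;0 0 0 0 0 -0.11 1;0 0 0 0 0 -0.11 1;0 0 0 0 0 -0.11 1;0 0 0 0 0 -0.11 1;0 0 0 0 0 -0.11 1;0 0 0 0 0 -0.11 1;0 0 0 0 0 -0.11 1;0 0 0 0 0 -0.11 1;0 0 0 0 0 -0.11 1;0 0 0 0 0 -0.11 1;0 0 0 0 0 -0.11 1;0 0 0 0 0 -0.11 1;0 0 0 0 0 -0.11 1;0 0 0 0 0 0 1;0 0 0 0 0 0 1;0 0 0 0 0 0 1'
python3 - <<'E'
from plant import r
from h import *
s=r.get_state();p=r.camera_params("wrist")
im=r.capture("wrist")[:,:,::-1].copy(); print(s)
for X in([.5445,-.108,.2],[.5445,-.108,.144]):
    u=proj(X,p)[0];print(u);cv2.circle(im,tuple(int(v) for v in u),3,(0,0,255),1)
cv2.imwrite("pics/wrist3.png",im)
E
```

```text
time_s: 4.82
tcp_pos: [0.5434, -0.1096, 0.2589]
eef_rot: [-179.9, 0.0, -90.2]
contact_force: [-0.1, 1.1, -0.9]
gripper_width: 0.0875
time_s: 6.32
tcp_pos: [0.5442, -0.1074, 0.2583]
eef_rot: [-180.0, -0.0, 4.3]
contact_force: [-0.4, 1.0, 0.3]
gripper_width: 0.088
{'time_s': 6.3167, 'joints': array([ 9.06303625e+00,  8.07803558e+00, -1.18556687e+01,  3.12086321e-04,
       -7.00475589e+01,  8.52802963e+01]), 'qd': array([-0.12323852,  0.00894397, -0.09857574,  0.01353424,  0.07368712,
        0.66243243]), 'joint_torque': array([ 2.79947341e-02, -4.09890068e+01,  2.93883687e+01,  6.88869685e+00,
        8.24344112e-02,  5.66845480e-02]), 'tcp_pos': array([ 0.5442014 , -0.10741985,  0.25833433]), 'eef_rot': array([-1.79998751e+02, -1.86973914e-02,  4.34343879e+00]), 'contact_force': array([-0.36655186,  1.01510742,  0.27876   ]), 'moment': array([-0.12697397,  0.03732792, -0.01900559]), 'gripper_width': 0.08796600887979635}
[276.11092924 221.94355617]
[275.87399419 199.16923434]
```

View pics/wrist3.png

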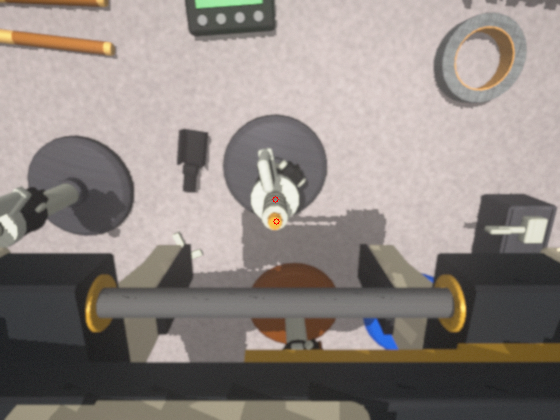

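The target stud at (276,219) and ring match my projected axis, and the paddle points up the picture between the jaws, clear of both fingers. I'll descend 108 mm.

```bash
python3 -m inch '0 0 0.018 0 0 0 1;0 0 0.018 0 0 0 1;0 0 0.018 0 0 0 1;0 0 0.018 0 0 0 1;0 0 0.018 0 0 0 1;0 0 0.018 0 0 0 1;0 0 0 0 0 0 1;0 0 0 0 0 0 1;0 0 0 0 0 0 1' 40
python3 - <<'E'
from plant import r
import cv2
for n in("wrist","side"):
    im=r.capture(n)[:,:,::-1]
    cv2.imwrite(f"pics/{n}4.png",im)
cv2.imwrite("pics/crop8.png",cv2.resize(im[190:310,250:370],None,fx=4.5,fy=4.5,interpolation=cv2.INTER_CUBIC))
E
```

```text
time_s: 7.12
tcp_pos: [0.5449, -0.1077, 0.1512]
eef_rot: [180.0, -0.1, 4.5]
contact_force: [-0.6, 0.0, 0.8]
gripper_width: 0.0876
```

View pics/wrist4.png

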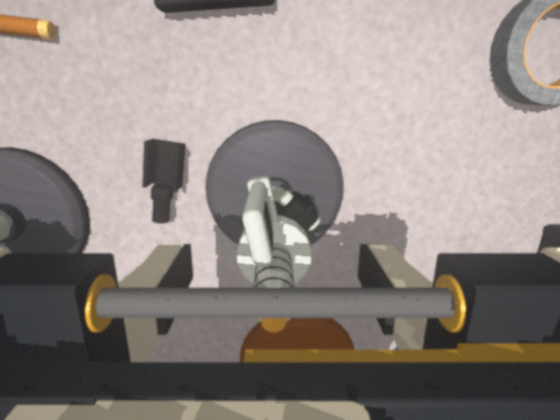

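View pics/crop8.png

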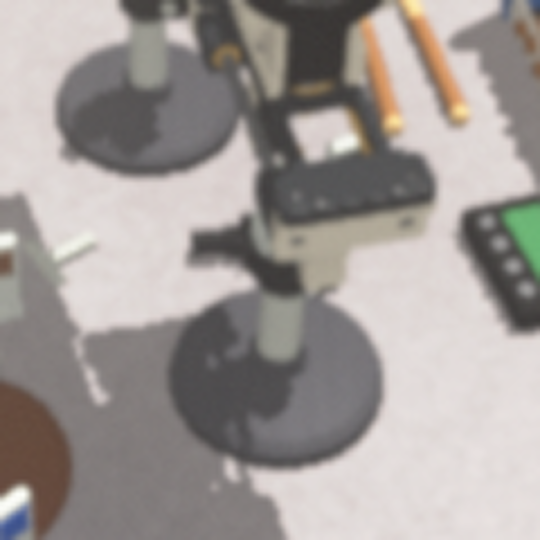

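The tube stands centred between the jaws, with fingertips about 7 mm above the ring and the paddle clear. I'll close the jaws now.

```bash
python3 -m inch '0 0 0 0 0 0 0;0 0 0 0 0 0 0;0 0 0 0 0 0 0;0 0 0 0 0 0 0;0 0 0 0 0 0 0;0 0 0 0 0 0 0;0 0 0 0 0 0 0;0 0 0 0 0 0 0;0 0 0 0 0 0 0;0 0 0 0 0 0 0;0 0 0 0 0 0 0;0 0 0 0 0 0 0' 40
python3 - <<'E'
from plant import r
s=r.get_state();print(s["tcp_pos"],s["gripper_width"],s["moment"],s["contact_force"])
E
```

```text
time_s: 8.22
tcp_pos: [0.5442, -0.1071, 0.1501]
eef_rot: [-180.0, -0.0, 4.5]
contact_force: [-1.9, 4.2, 0.8]
gripper_width: 0.0183
[ 0.54415019 -0.10709182  0.15011346] 0.018303915707318368 [ 1.21784494  0.34414437 -0.01052733] [-1.92934665  4.21252698  0.77746059]
```

Held: width 18.3 mm on the 19 mm tube. Lift 21.2 mm.

```bash
python3 -m inch '0 0 -0.0026 0 0 0 0;0 0 -0.0026 0 0 0 0;0 0 -0.0026 0 0 0 0;0 0 -0.0026 0 0 0 0;0 0 -0.0027 0 0 0 0;0 0 -0.0027 0 0 0 0;0 0 -0.0027 0 0 0 0;0 0 -0.0027 0 0 0 0;0 0 0 0 0 0 0;0 0 0 0 0 0 0;0 0 0 0 0 0 0;0 0 0 0 0 0 0;0 0 0 0 0 0 0' 40
python3 - <<'E'
from plant import r
import cv2,numpy as np
for n in("wrist","side","scene"):
    s=r.get_state();print(s["tcp_pos"],s["gripper_width"],s["moment"],s["contact_force"])
    im=r.capture(n)[:,:,::-1]
    cv2.imwrite(f"pics/{n}5.png",im)
im=cv2.imread("pics/wrist5.png")
cv2.imwrite("pics/crop9.png",cv2.resize(im[150:350,180:370],None,fx=3,fy=3,interpolation=cv2.INTER_CUBIC))
im=cv2.imread("pics/scene5.png")
cv2.imwrite("pics/crop10.png",cv2.resize(im[120:270,190:330],None,fx=4,fy=4,interpolation=cv2.INTER_CUBIC))
E
```

```text
time_s: 9.3
tcp_pos: [0.5441, -0.1071, 0.1714]
eef_rot: [-180.0, -0.0, 4.5]
contact_force: [0.6, 5.4, -3.1]
gripper_width: 0.0184
[ 0.54411847 -0.10712065  0.17142535] 0.01844333137034327 [ 1.82057192 -0.26078614 -0.03639424] [ 0.62532663  5.39671332 -3.11659295]
[ 0.544113   -0.1070974   0.17141366] 0.01843068125029951 [ 1.80557553 -0.25220915  0.01265582] [ 0.20194419  5.1648344  -3.67554644]
[ 0.54412493 -0.10711316  0.17139947] 0.018224921728261043 [ 1.81508291 -0.26446151 -0.0184202 ] [ 0.61019621  5.16781266 -3.94909757]
```

View pics/crop9.png

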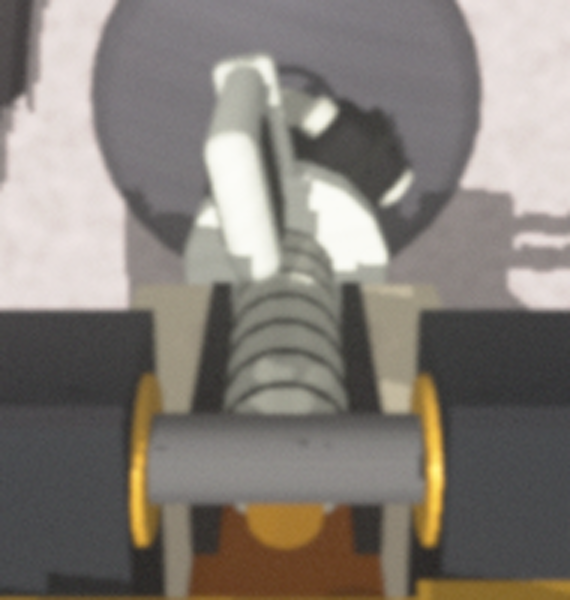

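View pics/crop10.png

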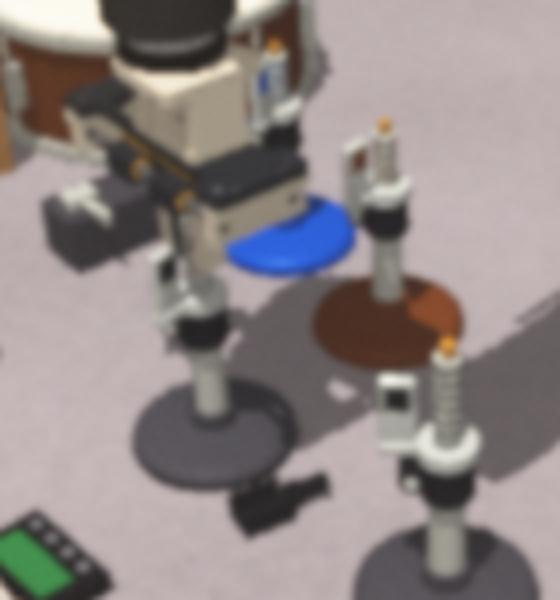

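```bash
python3 - <<'E'
from plant import r
from h import *
p=r.camera_params("wrist")
im=cv2.resize(cv2.imread("pics/wrist5.png")[150:350,180:370],None,fx=4,fy=4,interpolation=cv2.INTER_CUBIC)
th=np.linspace(0,2*np.pi,60)
def dr(z,rad,col,x=.5443,y=-.1073):
    q=(proj(np.c_[x+rad*np.cos(th),y+rad*np.sin(th),z+0*th],p)-[180,150])*4
    cv2.polylines(im,[q.round().astype(int)],True,col,1)
dr(.144,.021,(0,0,255)); dr(.2212,.005,(0,255,0)); dr(.2112,.0095,(255,0,0))
dr(.2032,.0095,(0,255,255));dr(.1932,.0095,(0,255,255))
cv2.imwrite("pics/crop11.png",im[:,:700][:600])
cv2.imwrite("pics/crop11.png",cv2.resize(im,(570,600)))
E
```

View pics/crop11.png

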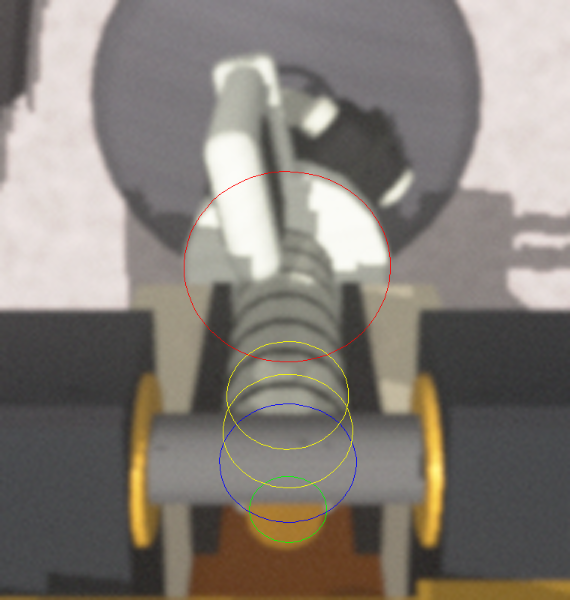

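```bash
python3 - <<'E'
from plant import r
from h import *
p=dict(r.camera_params("wrist"))
# camera centre now -> wrist4 pose (TCP 0.5449,-.1077,.1512 vs now)
R=np.array(p["R"]);c=-R.T@p["t"];now=r.get_state()["tcp_pos"];print(c,now)
outs=[]
for dz in(.1512,.1503):
    c4=c+np.array([.5445,-.1074,dz])-now
    p["t"]=-R@c4
    im=cv2.resize(cv2.imread("pics/wrist4.png")[150:350,180:370],None,fx=3,fy=3,interpolation=cv2.INTER_CUBIC)
    th=np.linspace(0,2*np.pi,60)
    def dr(z,rad,col,x=.5443,y=-.1073):
        q=(proj(np.c_[x+rad*np.cos(th),y+rad*np.sin(th),z+0*th],p)-[180,150])*3
        cv2.polylines(im,[q.round().astype(int)],True,col,1)
    dr(.144,.021,(0,0,255)); dr(.2,.005,(0,255,0)); dr(.182,.0095,(0,255,255));dr(.172,.0095,(0,255,255))
    outs.append(im[150:,130:430])
cv2.imwrite("pics/crop12.png",np.hstack(outs))
E
```

```text
[ 0.62522555 -0.10048783  0.33038967] [ 0.54411669 -0.10711756  0.17137505]
```

View pics/crop12.png

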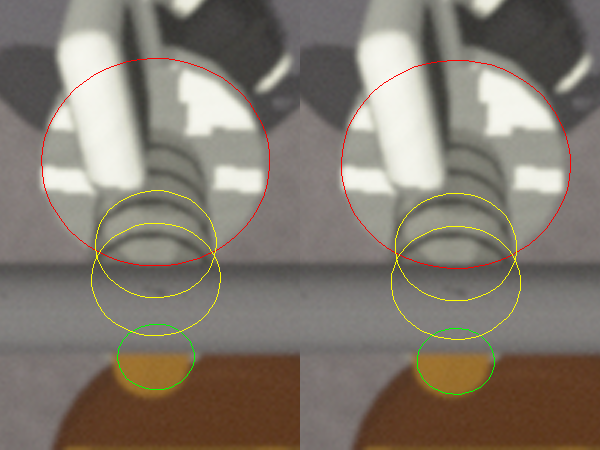

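The tube down and the tube up show the same small camera bias, so the raise is 21.2 mm with no slip. The load of about 4.7 N matches the tube's weight. Now I'll turn clockwise in stages.

```bash
python3 -m inch '0 0 0 0 0 0.09 0;0 0 0 0 0 0.09 0;0 0 0 0 0 0.09 0;0 0 0 0 0 0.09 0;0 0 0 0 0 0.09 0;0 0 0 0 0 0.09 0;0 0 0 0 0 0.09 0;0 0 0 0 0 0.09 0;0 0 0 0 0 0.09 0;0 0 0 0 0 0.09 0;0 0 0 0 0 0.09 0;0 0 0 0 0 0.09 0;0 0 0 0 0 0 0;0 0 0 0 0 0 0' 40
python3 - <<'E'
from plant import r
import cv2,numpy as np
for n in("wrist",):
    s=r.get_state();print(s["joints"],s["tcp_pos"],s["gripper_width"],s["moment"],s["contact_force"])
    im=r.capture(n)[:,:,::-1]
    cv2.imwrite(f"pics/{n}6.png",im)
cv2.imwrite("pics/crop13.png",cv2.resize(im[150:350,180:370],None,fx=3,fy=3,interpolation=cv2.INTER_CUBIC))
E
```

```text
time_s: 10.62
tcp_pos: [0.5438, -0.1078, 0.1714]
eef_rot: [180.0, 0.0, -57.2]
contact_force: [-1.2, 1.6, -2.7]
gripper_width: 0.0183
[ 9.03429961e+00  1.17720158e+01 -1.91659576e+01  1.33319466e-04
 -5.91053210e+01  2.37776035e+01] [ 0.54375842 -0.10775344  0.17136481] 0.018260454186065922 [0.69255418 0.20809964 0.04152133] [-1.16785425  1.56594706 -2.70971442]
```

View pics/crop13.png

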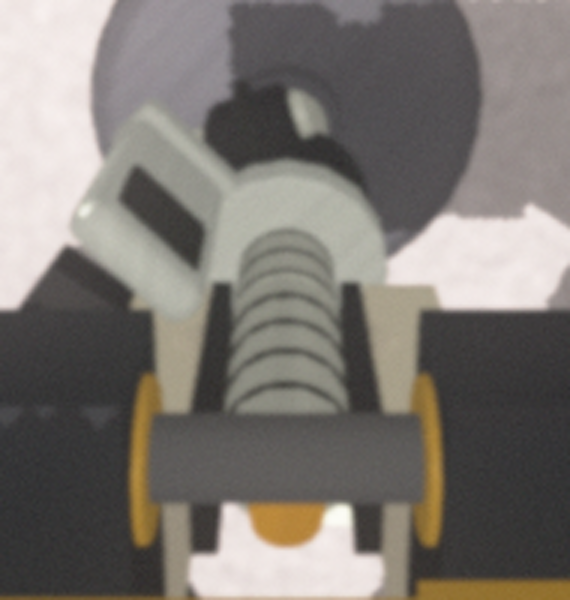

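The paddle has moved and sits against the left finger, about 30° from the lug. I'll continue in smaller steps and watch for the stop.

```bash
python3 -m inch '0 0 0 0 0 0.06 0;0 0 0 0 0 0.06 0;0 0 0 0 0 0.06 0;0 0 0 0 0 0.06 0;0 0 0 0 0 0.06 0;0 0 0 0 0 0 0;0 0 0 0 0 0 0' 40
python3 - <<'E'
from plant import r
import cv2,numpy as np
for n in("wrist",):
    s=r.get_state();print(s["eef_rot"],s["tcp_pos"],s["gripper_width"],s["moment"],s["contact_force"],s["joint_torque"][5])
    im=r.capture(n)[:,:,::-1]
    cv2.imwrite(f"pics/{n}7.png",im)
cv2.imwrite("pics/crop14.png",cv2.resize(im[150:350,180:370],None,fx=3,fy=3,interpolation=cv2.INTER_CUBIC))
E
```

```text
time_s: 11.25
tcp_pos: [0.5435, -0.1078, 0.1713]
eef_rot: [179.9, 0.0, -74.3]
contact_force: [-3.0, 1.2, -2.7]
gripper_width: 0.018
[ 1.79934892e+02  6.75261824e-03 -7.43367664e+01] [ 0.54354621 -0.10780266  0.17128891] 0.01804148452598992 [0.49111159 0.8171626  0.10591242] [-2.98234797  1.23678721 -2.74509463] -0.41619147174060345
```

View pics/crop14.png

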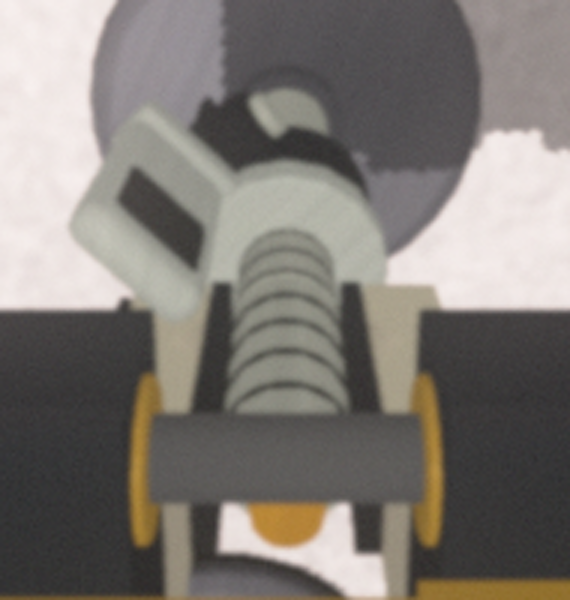

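The paddle is in the same place relative to the gripper, so it is riding with the finger. The lug is closing on it.

```bash
for i in 1; do python3 -m inch '0 0 0 0 0 0.04 0;0 0 0 0 0 0.04 0;0 0 0 0 0 0 0;0 0 0 0 0 0 0' 40; done
python3 -c "
from plant import r
s=r.get_state();print(s['eef_rot'],s['joint_torque'][5],s['moment'],s['contact_force'])"
python3 -m inch '0 0 0 0 0 0.04 0;0 0 0 0 0 0.03 0;0 0 0 0 0 0 0;0 0 0 0 0 0 0' 40
python3 - <<'E'
from plant import r
import cv2,numpy as np
for n in("wrist",):
    s=r.get_state();print(s["eef_rot"],s["tcp_pos"],s["gripper_width"],s["moment"],s["contact_force"],s["joint_torque"][5])
    im=r.capture(n)[:,:,::-1]
    cv2.imwrite(f"pics/{n}8.png",im)
cv2.imwrite("pics/crop15.png",cv2.resize(im[150:350,180:370],None,fx=3,fy=3,interpolation=cv2.INTER_CUBIC))
E
```

```text
time_s: 11.63
tcp_pos: [0.5435, -0.1078, 0.1712]
eef_rot: [179.9, 0.0, -79.0]
contact_force: [-4.5, 1.5, -1.6]
gripper_width: 0.0183
[ 1.79928434e+02  1.29588238e-03 -7.89618843e+01] -0.33219655975699425 [0.31592831 1.52751369 0.1554834 ] [-4.5185391   1.52038804 -1.622261  ]
time_s: 11.97
tcp_pos: [0.5435, -0.1078, 0.1712]
eef_rot: [179.9, -0.0, -83.0]
contact_force: [-4.4, 0.6, -0.9]
gripper_width: 0.0183
[ 1.79921561e+02 -6.35042475e-03 -8.29898193e+01] [ 0.54347241 -0.10784932  0.17123911] 0.018304510397740833 [0.26787739 1.62862145 0.12598306] [-4.40643799  0.6019974  -0.89831313] -0.2562910784035921
```

View pics/crop15.png

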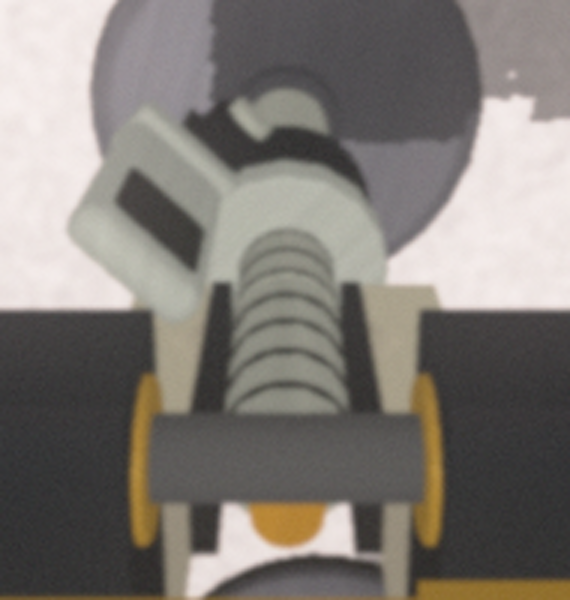

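```bash
python3 -m inch '0 0 0 0 0 0.03 0;0 0 0 0 0 0.02 0;0 0 0 0 0 0 0;0 0 0 0 0 0 0' 40
python3 -c "
from plant import r
s=r.get_state();print(s['eef_rot'][2],s['joint_torque'][5],s['moment'],s['contact_force'])"
python3 -m inch '0 0 0 0 0 0.03 0;0 0 0 0 0 0.02 0;0 0 0 0 0 0 0;0 0 0 0 0 0 0' 40
python3 - <<'E'
from plant import r
import cv2,numpy as np
for n in("wrist",):
    s=r.get_state();print(s["eef_rot"],s["tcp_pos"],s["gripper_width"],s["moment"],s["contact_force"],s["joint_torque"][5])
    im=r.capture(n)[:,:,::-1]
    cv2.imwrite(f"pics/{n}9.png",im)
cv2.imwrite("pics/crop16.png",cv2.resize(im[150:350,180:370],None,fx=3,fy=3,interpolation=cv2.INTER_CUBIC))
E
```

```text
time_s: 12.35
tcp_pos: [0.5435, -0.1078, 0.1713]
eef_rot: [179.9, -0.0, -85.8]
contact_force: [-5.2, 0.1, 0.2]
gripper_width: 0.0185
-85.8329966451862 -0.38403958082199097 [0.3910368  1.59089008 0.27166437] [-5.20987807  0.12359161  0.23236132]
time_s: 12.68
tcp_pos: [0.5434, -0.1077, 0.1713]
eef_rot: [179.9, -0.0, -88.7]
contact_force: [-5.3, 0.2, 0.6]
gripper_width: 0.0183
[ 1.79923083e+02 -1.37868028e-02 -8.86641415e+01] [ 0.54344559 -0.10773496  0.17129236] 0.018333502315852058 [0.5382674  1.64266342 0.62859065] [-5.29399257  0.24680203  0.62329739] -0.7101351208984852
```

View pics/crop16.png

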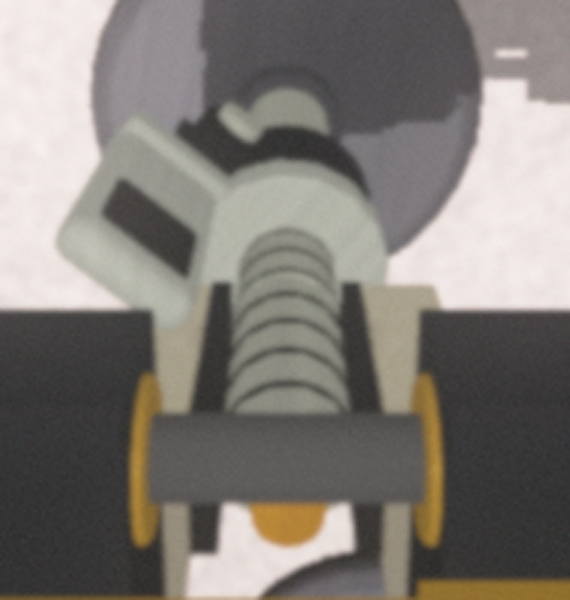

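The paddle has now stopped turning with the finger, shifting about 4° relative to it, and the twisting moment jumped from 0.13 to 0.63 N m. The lever is therefore on its stop, and the tube's rings haven't moved in the gripper. I'll hold, check once more and hand in.

```bash
python3 -m inch '0 0 0 0 0 0 0;0 0 0 0 0 0 0;0 0 0 0 0 0 0;0 0 0 0 0 0 0;0 0 0 0 0 0 0;0 0 0 0 0 0 0;0 0 0 0 0 0 0;0 0 0 0 0 0 0' 40
python3 - <<'E'
from plant import r
import cv2,numpy as np
s=r.get_state();print(s["eef_rot"],s["tcp_pos"],s["gripper_width"],s["moment"],s["contact_force"])
a=r.capture("scene")[:,:,::-1];b=r.capture("side")[:,:,::-1]
cv2.imwrite("pics/fin.png",np.hstack([cv2.resize(a[110:290,180:320],(420,540),interpolation=cv2.INTER_CUBIC),cv2.resize(b[150:310,250:370],(380,506),interpolation=cv2.INTER_CUBIC)[:540] if 0 else cv2.resize(b[140:300,255:365],(371,540),interpolation=cv2.INTER_CUBIC)]))
E
```

```text
time_s: 13.4
tcp_pos: [0.5435, -0.1077, 0.1713]
eef_rot: [179.9, -0.0, -88.7]
contact_force: [-5.1, 0.9, -0.7]
gripper_width: 0.0186
[ 1.79930239e+02 -1.47525503e-02 -8.86593450e+01] [ 0.54352804 -0.10774485  0.17132987] 0.01858693741522914 [0.51759556 1.62775387 0.6775632 ] [-5.05219251  0.92066682 -0.71462763]
```

View pics/fin.png

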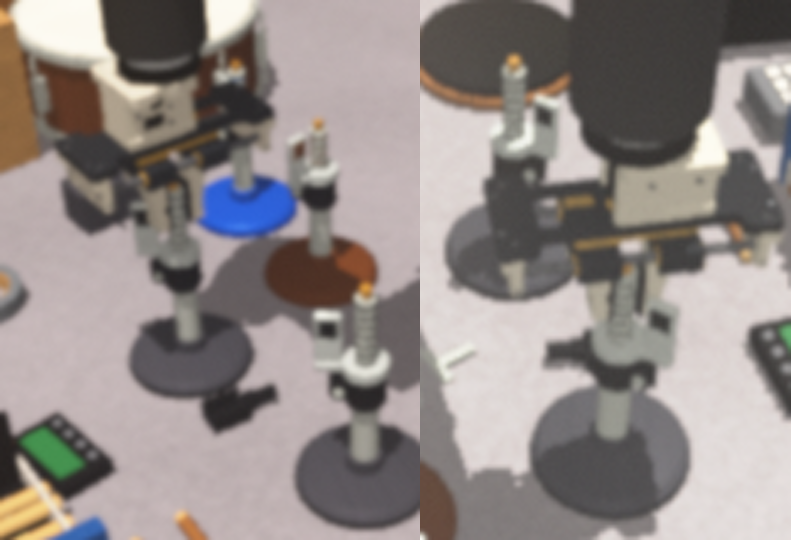

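The side view shows the target's stud between the fingers, so I'll check its height directly before handing in.

```bash
python3 - <<'E'
from plant import r
from h import *
D=r.camera_params("side");S=r.camera_params("scene")
b=r.capture("side")[:,:,::-1];a=r.capture("scene")[:,:,::-1]
def mk(im,p,x0,y0,w,h,pts,f=6):
    o=cv2.resize(im[y0:y0+h,x0:x0+w],None,fx=f,fy=f,interpolation=cv2.INTER_CUBIC)
    for X,c in pts:
        u=((proj(X,p)[0]-[x0,y0]+.5)*f).round().astype(int);cv2.line(o,(u[0]+14,u[1]),(u[0]+34,u[1]),c,1);print(X,u)
    return o
B=(255,0,0);Rr=(0,0,255);G=(0,200,0)
T=[([.5443,-.1085,z],c) for z,c in((.2,B),(.2212,Rr),(.144,G))]
W=[([.4995,.137,z],c) for z,c in((.2,B),(.2212,Rr),(.144,G))]
o=np.hstack([mk(b,D,285,205,60,90,T),mk(b,D,255,145,60,90,W)])
cv2.imwrite("pics/fin2.png",o)
E
```

```text
[0.5443, -0.1085, 0.2] [185 110]
[0.5443, -0.1085, 0.2212] [188  72]
[0.5443, -0.1085, 0.144] [177 204]
[0.4995, 0.137, 0.2] [167 115]
[0.4995, 0.137, 0.2212] [167  79]
[0.4995, 0.137, 0.144] [166 207]
```

View pics/fin2.png

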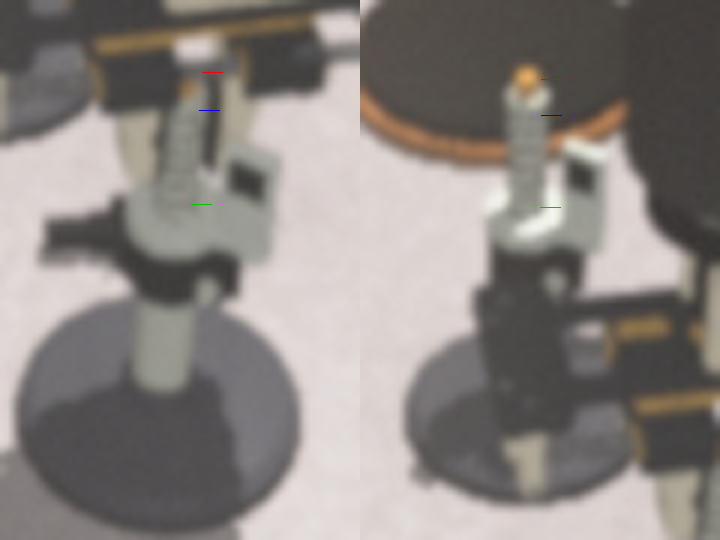

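```bash
python3 - <<'E'
from plant import r
import cv2,numpy as np
b=r.capture("side")[:,:,::-1]
f=lambda x,y:cv2.convertScaleAbs(cv2.resize(b[y:y+40,x:x+28],None,fx=14,fy=14,interpolation=cv2.INTER_CUBIC),alpha=1.4,beta=0)
cv2.imwrite("pics/fin3.png",np.hstack([f(301,207),f(269,149)]))
E
```

```text
(no output)
```

View pics/fin3.png

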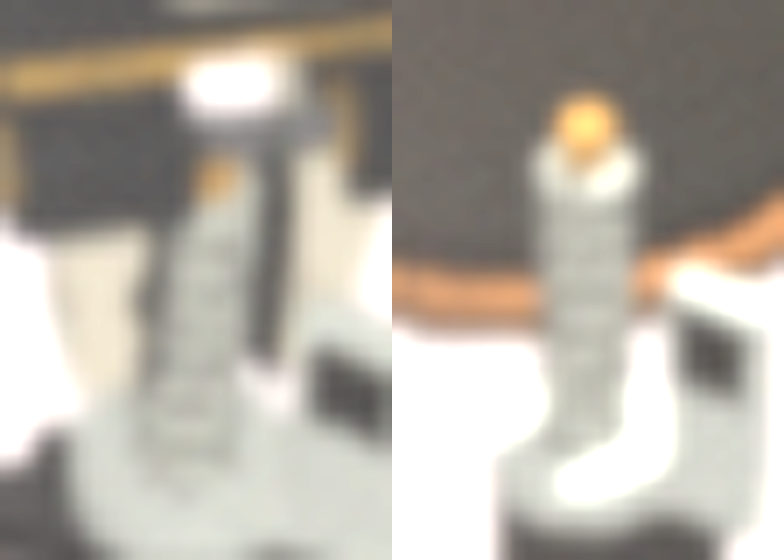

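The orange stud edges hint that the target could be up to about 3 mm low. I'll compare the dark-ring positions on both tubes with averaged profiles.

```bash
python3 - <<'E'
from plant import r
from h import *
from scipy.ndimage import map_coordinates
from scipy.signal import find_peaks
D=r.camera_params("side")
b=np.mean([r.capture("side").astype(float) for _ in range(16)],0);np.save("avg.npy",b)
cd=-np.array(D["R"]).T@D["t"]
zs=np.arange(.135,.226,.00025)
for name,ax in(("T",(.5443,-.1085)),("W",(.4995,.137))):
    d=cd[:2]-ax;d/=np.hypot(*d)
    for off in (0,):
        pr=[]
        for w in(-.003,-.0015,0,.0015,.003):
            X=np.c_[ax[0]+d[0]*.009-d[1]*w+0*zs,ax[1]+d[1]*.009+d[0]*w+0*zs,zs]
            u=proj(X,D);pr.append(np.stack([map_coordinates(b[:,:,c],[u[:,1],u[:,0]],order=3) for c in range(3)],1))
        pr=np.mean(pr,0);g=pr.mean(1);hp=g-np.convolve(np.pad(g,20,mode="edge"),np.ones(41)/41,"valid")
        pk=find_peaks(-hp,prominence=1)[0];print(name,"dark z",[(round(zs[k]*1e3,1),round(-hp[k],1)) for k in pk])
        print("  R-B",[(int(zs[k]*1e3),int(pr[k,0]-pr[k,2]),int(g[k])) for k in range(0,len(zs),8)])
E
```

```text
T dark z [(np.float64(142.3), np.float64(1.4)), (np.float64(152.8), np.float64(3.7)), (np.float64(163.8), np.float64(3.4)), (np.float64(174.0), np.float64(2.7)), (np.float64(183.8), np.float64(1.5)), (np.float64(193.0), np.float64(2.6)), (np.float64(203.0), np.float64(2.7))]
  R-B [(135, 5, 156), (137, 5, 154), (139, 5, 150), (141, 6, 147), (143, 6, 145), (145, 7, 144), (147, 7, 144), (149, 7, 141), (151, 7, 135), (153, 7, 133), (155, 7, 134), (157, 7, 138), (159, 8, 140), (161, 7, 136), (163, 7, 131), (165, 7, 131), (167, 7, 133), (169, 8, 135), (171, 7, 134), (173, 7, 130), (175, 7, 129), (177, 7, 131), (179, 7, 133), (181, 7, 132), (183, 7, 131), (185, 7, 132), (187, 7, 135), (189, 7, 135), (191, 7, 132), (193, 7, 131), (195, 7, 133), (197, 8, 137), (199, 8, 137), (201, 7, 133), (203, 7, 130), (205, 7, 131), (207, 7, 133), (209, 7, 134), (211, 9, 131), (213, 15, 127), (215, 24, 120), (217, 35, 114), (219, 43, 109), (221, 46, 105), (223, 41, 101), (225, 29, 97)]
W dark z [(np.float64(146.8), np.float64(7.9)), (np.float64(155.8), np.float64(1.2)), (np.float64(164.5), np.float64(1.8)
[... 197 characters left out ...]
B [(135, 7, 217), (137, 6, 225), (139, 7, 223), (141, 8, 209), (143, 8, 187), (145, 8, 166), (147, 8, 152), (149, 8, 147), (151, 8, 146), (153, 8, 144), (155, 8, 140), (157, 8, 139), (159, 8, 138), (161, 8, 136), (163, 8, 135), (165, 8, 135), (167, 8, 137), (169, 8, 140), (171, 8, 139), (173, 8, 135), (175, 8, 132), (177, 8, 134), (179, 8, 138), (181, 8, 140), (183, 8, 136), (185, 8, 131), (187, 8, 131), (189, 8, 134), (191, 9, 137), (193, 9, 136), (195, 8, 133), (197, 8, 132), (199, 8, 134), (201, 9, 135), (203, 9, 134), (205, 8, 133), (207, 8, 136), (209, 9, 144), (211, 11, 155), (213, 15, 164), (215, 23, 163), (217, 35, 154), (219, 49, 142), (221, 62, 135), (223, 77, 136), (225, 95, 145)]
```

```bash
python3 - <<'E'
from plant import r
from h import *
from scipy.ndimage import map_coordinates
D=r.camera_params("side");S=r.camera_params("scene")
b=np.load("avg.npy")
sc=np.mean([r.capture("scene").astype(float) for _ in range(8)],0);np.save("avgs.npy",sc)
for cam,P,im in(("side",D,b),("scene",S,sc)):
  cd=-np.array(P["R"]).T@P["t"]
  zs=np.arange(.0,.16,.0005)
  for name,ax in(("T",(.5443,-.1085)),("W",(.4995,.137))):
    d=cd[:2]-ax;d/=np.hypot(*d)
    for rad,lo,hi,lab in((.021,.122,.140,"ring low edge"),(.0125,.0,.03,"tube/foot"),(.019,.08,.128,"collar low")):
        e=[]
        for w in np.arange(-.004,.0041,.001):
            X=np.c_[ax[0]+d[0]*rad-d[1]*w+0*zs,ax[1]+d[1]*rad+d[0]*w+0*zs,zs]
            u=proj(X,P);g=map_coordinates(im.mean(2),[u[:,1],u[:,0]],order=3)
            g=np.convolve(g,np.ones(5)/5,"same");dg=np.gradient(g);m=(zs>lo)&(zs<hi)
            k=np.where(m)[0][np.argmax(dg[m]*(1 if lab!="collar low" else -1))];e.append(zs[k]*1e3)
        print(cam,name,lab,np.round(e,1))
E
```

```text
side T ring low edge [133.  133.  133.  133.  133.  133.  133.  133.5 133.5]
side T tube/foot [0.5 0.5 0.5 0.5 0.5 0.5 0.5 0.5 0.5]
side T collar low [101.  100.5 100.5 100.  100.  100.  100.  100.5 100.5]
side W ring low edge [133.5 133.  133.  133.  139.5 139.5 133.  133.  133. ]
side W tube/foot [0.5 0.5 0.5 0.5 0.5 0.5 0.5 0.5 0.5]
side W collar low [114.5 115.  114.5 114.  114.  114.  114.5 115.  115.5]
scene T ring low edge [132.5 132.5 132.  132.  132.  132.  132.  132.  131.5]
scene T tube/foot [0.5 0.5 0.5 0.5 0.5 0.5 0.5 0.5 0.5]
scene T collar low [99.5 99.5 99.  99.  99.  99.  99.  99.  99.5]
scene W ring low edge [132.5 132.  131.5 131.  131.  131.  131.  131.  131. ]
scene W tube/foot [0.5 0.5 0.5 0.5 0.5 0.5 0.5 0.5 0.5]
scene W collar low [99.5 99.  99.  98.5 98.5 98.5 98.5 98.5 99. ]
```

```bash
python3 - <<'E'
from plant import r
from h import *
from scipy.ndimage import map_coordinates
from scipy.optimize import least_squares
for cam in("side","scene"):
  P=r.camera_params(cam);im=np.load("avg.npy" if cam=="side" else "avgs.npy")
  cd=-np.array(P["R"]).T@P["t"]
  zs=np.arange(.150,.2122,.00025);H={}
  for name,ax in(("T",(.5443,-.1085)),("W",(.4995,.137))):
    d=cd[:2]-ax;d/=np.hypot(*d);pr=[]
    for w in np.arange(-.004,.0041,.001):
        X=np.c_[ax[0]+d[0]*.0085-d[1]*w+0*zs,ax[1]+d[1]*.0085+d[0]*w+0*zs,zs]
        u=proj(X,P);pr.append(map_coordinates(im.mean(2),[u[:,1],u[:,0]],order=3))
    g=np.mean(pr,0);k=41
    hp=g-np.convolve(np.pad(g,20,mode="edge"),np.ones(k)/k,"valid");H[name]=hp
    # phase of 10mm component over windows
    for lo,hi in((.155,.185),(.165,.195),(.175,.205),(.155,.205)):
        m=(zs>=lo)&(zs<hi);c=np.sum(hp[m]*np.exp(-2j*np.pi*zs[m]/.01))
        print(cam,name,lo,hi,"dark phase mm",round((( -np.angle(-c))/(2*np.pi)*10)%10,2),round(abs(c)/m.sum(),2))
E
```

```text
side T 0.155 0.185 dark phase mm 3.53 1.26
side T 0.165 0.195 dark phase mm 3.28 0.99
side T 0.175 0.205 dark phase mm 2.79 1.07
side T 0.155 0.205 dark phase mm 3.14 1.24
side W 0.155 0.185 dark phase mm 4.74 1.19
side W 0.165 0.195 dark phase mm 5.26 1.51
side W 0.175 0.205 dark phase mm 5.58 1.48
side W 0.155 0.205 dark phase mm 5.2 1.17
scene T 0.155 0.185 dark phase mm 2.59 0.93
scene T 0.165 0.195 dark phase mm 2.83 1.16
scene T 0.175 0.205 dark phase mm 3.38 1.12
scene T 0.155 0.205 dark phase mm 2.96 1.05
scene W 0.155 0.185 dark phase mm 4.36 1.37
scene W 0.165 0.195 dark phase mm 4.3 1.6
scene W 0.175 0.205 dark phase mm 4.09 2.01
scene W 0.155 0.205 dark phase mm 4.13 1.72
```

Side reads the target about 2 mm low and scene 1.2–2.3 mm low; the wrist view said level. All are inside tolerance, so I'll raise it 1.2 mm to split the difference.

```bash
python3 -m inch '0 0 -0.0003 0 0 0 0;0 0 -0.0003 0 0 0 0;0 0 -0.0003 0 0 0 0;0 0 -0.0003 0 0 0 0;0 0 0 0 0 0 0;0 0 0 0 0 0 0;0 0 0 0 0 0 0;0 0 0 0 0 0 0;0 0 0 0 0 0 0;0 0 0 0 0 0 0;0 0 0 0 0 0 0;0 0 0 0 0 0 0' 40
python3 - <<'E'
from plant import r
import cv2
s=r.get_state();print(s["eef_rot"],s["tcp_pos"],s["gripper_width"],s["moment"],s["contact_force"])
im=r.capture("wrist")[:,:,::-1]
cv2.imwrite("pics/crop17.png",cv2.resize(im[150:350,180:370],None,fx=3,fy=3,interpolation=cv2.INTER_CUBIC))
E
```

```text
time_s: 15.85
tcp_pos: [0.5435, -0.1077, 0.1719]
eef_rot: [179.9, 0.0, -88.9]
contact_force: [-2.9, -2.2, -17.3]
gripper_width: 0.0185
[ 1.79904826e+02  2.33294547e-03 -8.88694146e+01] [ 0.54345821 -0.10770764  0.17191078] 0.01846979024551249 [-0.72736965  1.34487548  0.72778775] [ -2.94412642  -2.18361399 -17.27124879]
```

View pics/crop17.png

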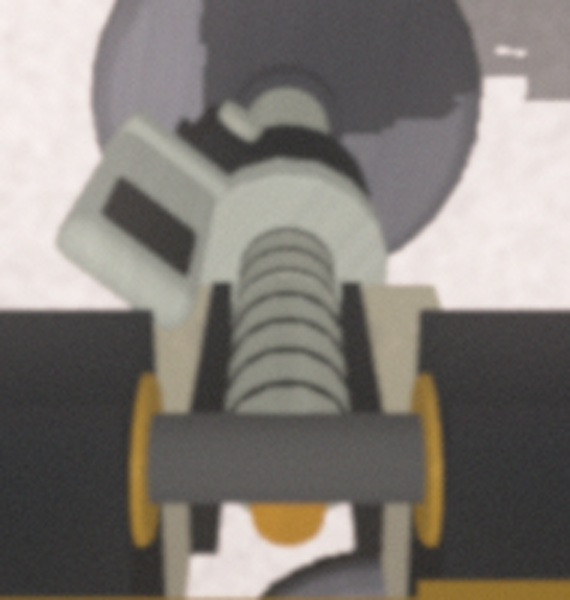

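```bash
python3 -m inch '0 0 0.0002 0 0 0 0;0 0 0.0002 0 0 0 0;0 0 0 0 0 0 0;0 0 0 0 0 0 0;0 0 0 0 0 0 0;0 0 0 0 0 0 0' 40
python3 -m inch '0 0 0 0 0 0 0;0 0 0 0 0 0 0;0 0 0 0 0 0 0;0 0 0 0 0 0 0;0 0 0 0 0 0 0;0 0 0 0 0 0 0;0 0 0 0 0 0 0;0 0 0 0 0 0 0;0 0 0 0 0 0 0;0 0 0 0 0 0 0;0 0 0 0 0 0 0;0 0 0 0 0 0 0'
python3 -c "
from plant import r
s=r.get_state();print(s['tcp_pos'],s['eef_rot'],s['moment'],s['contact_force'])
r.close_job()"
```

```text
time_s: 16.4
tcp_pos: [0.5435, -0.1077, 0.1719]
eef_rot: [179.9, -0.0, -88.9]
contact_force: [-4.8, -2.7, -15.8]
gripper_width: 0.0185
time_s: 17.4
tcp_pos: [0.5435, -0.1077, 0.1718]
eef_rot: [179.9, 0.0, -88.9]
contact_force: [-5.0, -2.5, -14.7]
gripper_width: 0.0186
[ 0.54346068 -0.10769321  0.17184729] [ 1.79919731e+02  1.36358818e-03 -8.88673042e+01] [-0.56073797  1.76258657  0.6748082 ] [ -5.01982428  -2.49023711 -14.70222317]
the job is handed in; nothing more can be done
```

I drew the lowered black stand's tube up about 21.8 mm to the twin's height, turned its lever shut, and handed in at 17.4 s with the 40 N grip still on the tube.

- **Lever:** It looks fully shut. The paddle stopped following the finger, the twisting moment rose from 0.13 to about 0.67 N m, and the paddle stands over the lug. I can't read the lever's angle directly.
- **Grip:** The tube did not slip. Its dark rings stayed in the same place relative to the gripper from the lift to the last wrist picture, and the pose was steady over the final second.
- **Height:** My checks disagreed by about 2 mm, inside the 5 mm tolerance. The wrist view put the twin's tube 21.2 mm up, and I lifted to that. The side and scene views then read our tube about 1–2 mm low.
- **Height correction:** I commanded another 1.2 mm, but friction between finger and paddle let only about 0.6 mm through. I then eased the command back 0.4 mm. About 15 N of downward friction load remained on the tool at hand-in.
- **Other items:** The arm touched nothing else that I could see. I compared the twin and the nearby items only by eye and did not re-measure every bystander.

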